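# Ready the check scale for taring

### The arm

A 6-joint arm with a two-finger parallel gripper is mounted at the origin on the work surface. World frame = base frame: x ahead of the robot, y to its left, z up, the work surface at z = 0. Lengths are in mm, angles in rad, forces in N, time in s.
With the tool pointing down it reaches from about 300 to 775 mm from the base axis. Payload 14.6 kg.
Tool frame: the origin (TCP) lies on the front face of the gripper's body, between the roots of the fingers; the fingertips stand 97 mm ahead of it and the grasp point (between the pads) lies 78 mm ahead of it; z points along the fingers, y is the line along which they close (so a half turn about z gives the same grasp; the last joint's range is limited). The gripper opens to 94 mm and grips with 3 to 60 N. Pads are 16 mm wide; open, the fingers measure 119 mm over their backs; the gripper's body (75 mm by 177 mm) begins 78 mm behind the grasp point.
Start: joints at [1.064, 0.3, 1.521, -0, 1.321, -0.067], TCP at [234.164, 497.652, 302.646] pointing down, gripper open.
Joint ranges: [-3.03, 3.03], [-0.79, 2.21], [0.23, 2.52], [-1.04, 4.18], [0, 3.07], [-2.55, 2.55]. Speed limits (rad/s): [2.22, 2.22, 2.57, 3.14, 3.14, 3.14].

### API

Orientations are given as [roll, pitch, yaw] about the fixed x, y, z axes, in that order (R = Rz(yaw) Ry(pitch) Rx(roll)).
In Python, from cell import * gives the robot as it stands.
- The arm moves only by the tool carry_out, never from a script. Its arguments are lists of equal length, an entry for each row: "slide": the shift along the world's x, y, z scaled (see below), a list of three; "dr": the turn, a rotation vector about the world's x, y, z scaled (see below), a list of three; "gripper": the opening in per cent of the stroke, from 0 (shut) to 100 (fully open). A call has 1 to 10 rows; each row is the pose to reach, as a shift and turn from the pose commanded when the call began, turning the shorter way round; what a row does not reach only later rows make up. The controller multiplies each number of a shift by 0.25 m and each number of a turn by 360 degrees. A row lasts 1/12 s, in which the tool goes at most 41.7 mm and 7.16 degrees, less where a joint would pass 70% of its speed; a pose out of reach is approached as far as the arm can. A call with a number of a shift or a turn outside -1 to 1 is refused whole. A call with a gripper value outside its range is refused whole. The fingers move at their own pace and stop on an object; "newtons" is the grip in N (left out, the last holds). Time passes only in rows, so rows that repeat a pose let the fingers close. It gives the time, the measured TCP pose, the force, the opening and the grip force at its end, in the units of the state.
- read_state(): the state, without advancing time (a new reading comes with each control period).
- camera(name): name is "side" or "top"; returns the picture (400x640x3 uint8, red, green, blue); there is no depth.
- camera_model(name): a dict with "vfov" (degrees; the focal length in pixels is half the picture's height over the tangent of half this angle, whatever the lens; pixels are square), "cx", "cy" (the principal point, pixels), "R" (3x3) and "t" (3): a world point X has camera coordinates R X + t. Camera axes: x right, y down, z forward; pixel columns grow to the right and rows downward; lengths in mm; the calibration is good to about 2 mm. A picture is of the moment at which its call begins. camera_model takes no time and is no camera call.
- sign_off(): hands the job in; it is judged then, once.
The state is a dict: "clock": time; "joints": joint angles; "qd": joint speeds; "effort": joint torques, N m; "eef_pos": TCP position; "eef_rot": TCP orientation; "wrist_force": force on the tool from outside, world axes, zero at the start; "moment": the same for the moment, N m; "finger_gap": finger opening in mm; "finger_force": force on a finger pad.
Only numpy, scipy, OpenCV 4.12 (cv2) and the standard library are available. Lean on these libraries where they do the work, as an engineer would, in place of code of your own. Each camera call takes 0.05 s, during which the arm holds its last target. There are 200 camera calls.

### The job

Get the bench check scale ready for the next batch: push its open drawer fully home with the fingertips, leaving the brass weight standing in it, then push the raised cover over until it lies fully shut on the scale, and then press the large round key on the indicator box and let go of it. Do not press the small key, do not pick anything up, and leave the crate, tape roll and jar where they are.

Things in the scene. Friction and masses are not known exactly. Their poses are not given: they have to be found in the camera images.
- scale: Fixed grey box-shaped scale, 200 (x, front to back) x 240 (y, across) x 95 mm high. Origin: centre of its underside; its front, with the drawer, faces its -x; its +y is its left. The top is a well, 25 mm deep, with a 150 mm round steel pan; 12 mm wide rims, 95 mm above the bench, surround it.
- drawer (a joint): How far the white-painted sheet-metal drawer stands out of the scale's front, in m: 0 = fully home, 0.13 = end stop; it slides along the scale's -x. About 2 N of friction plus light damping (6 N s/m); stays where it is left. Drawer front 176 mm wide, from 14 to 64 mm above the bench; when home the front's face is 8 mm proud of the housing and the pull ledge 32 mm proud. The tray behind it is 170 mm wide with walls 29 mm high; its inner floor is 17.5 mm above the bench.
- drawer_pull (a point): Middle of the flat front face of the drawer's black pull ledge, 44 mm above the bench. The ledge is 90 mm wide (along y), 16 mm high and 24 mm deep; push it along the scale's +x. Its axes are the scale's.
- cover (a joint): Angle of the flat aluminium cover, in rad: 0 = shut, lying on the rims; about 1.57 = standing straight up; 1.85 = end stop, leaning outwards. It is hinged on the scale's left (+y) rim and its free edge swings over towards the scale's -y and down. Stiff hinge, 0.30 N m of friction: stays at any angle and must be pushed all the way down.
- cover_hinge (a point): Middle of the cover's hinge line, which runs along the scale's x on its left (+y) rim, 95 mm above the bench.
- cover_edge (a point): Middle of the free edge of the cover's panel on the outer face (upper face when shut). The panel is 190 mm along the hinge, reaches 235 mm from the hinge line and its outer face lies 6 mm off the hinge line's plane; a black tab 50 mm wide stands out 23 mm beyond this edge.
- indicator: Fixed grey indicator box, 110 (x) x 150 (y) x 45 mm high, with a dark display along its far (+x) side and two round white keys in collars on the near part of its top. Stands left or right of the scale, changing places with the crate. Origin: centre of its underside.
- tare_key (a joint): Travel of the large key, in m: 0 = up, 0.006 = fully down; springs back; needs about 4 N to go fully down.
- tare_key_top (a point): Centre of the top of the large round key (32 mm across), which presses straight down; at 25 mm towards -x and 35 mm towards +y of the indicator's centre.
- power_key (a joint): Travel of the small key, in m: 0 = up, 0.006 = down. Not to be pressed.
- power_key_top (a point): Centre of the top of the small round key (16 mm across), 75 mm towards the indicator's -y from the large one.
- weight: Loose brass test weight with a waisted knob, 36 mm across and 32 mm high, standing upright in the open drawer. Origin: centre of its underside; z is up.
- crate: Loose open plastic crate, 130 x 150 x 60 mm high, on the bench on the other side of the scale from the indicator. Origin: centre of its underside.
- tape: Loose roll of tape, a cardboard-coloured ring 90 mm across with a 64 mm hole and 48 mm high lying flat, on the bench to the right of the scale. Origin: centre of its underside.
- jar: Loose white jar with a steel cap, 66 mm across and 85 mm high, on the bench to the left of the scale. Origin: centre of its underside.
Things that resemble listed ones, but are neither listed nor needed, are in the scene too. What is meant by the indicator is not orange, and is the smaller of those in its own colour.

How it is judged (in metres and radians):
On the way, in this order (a step that is already met when the one before it is completed fails the run):
1. the drawer is fully home (value of joint drawer below 0.005 m), for 0.2 s.
2. the cover lies fully shut (value of joint cover below 0.04 rad), for 0.2 s.
3. the large key is pressed down (value of joint tare_key above 0.004 m), for 0.05 s.
At the end, for the whole second after the job is handed in: The drawer is home (within 5 mm) with the brass weight standing upright in it (within 0.2 rad), the cover is shut (within 0.04 rad), the large key has been pressed at least 4 mm after that and is up again (within 2 mm), and crate, tape and jar are within 30 mm of where they stood (value of joint drawer below 0.005 m and value of joint cover below 0.04 rad and value of joint tare_key below 0.002 m and angle between weight's own z axis and vertical below 0.2 rad and x of weight in the frame of scale between -0.1 and 0.08 m and z of weight in the frame of scale below 0.03 m and linear speed of weight below 0.02 m/s and distance of each of crate, tape, jar from where it was at the start of the episode below 0.03 m); the robot touches nothing.
It fails at once if the brass weight is lifted out of the drawer by 15 mm or more (z of weight in the frame of scale above 0.0325 m).
It fails at once if the brass weight is tipped over (angle between weight's own z axis and vertical above 0.5 rad).
It fails at once if the small key is pressed (value of joint power_key above 0.003 m).
It fails at once if the crate, tape roll or jar is displaced by more than 30 mm or picked up (distance of any of crate, tape, jar from where it was at the start of the episode above 0.03 m).
It also fails if it takes over 64 s, if anything falls off the work surface, if the arm or the gripper's body presses on something with over 40 N, if the wrist force passes 120 N, or if a joint passes its speed limit or range.

## Working session

There is one attempt and no reset: what is moved stays moved. The work goes in short steps, Python scripts to look and compute and a tool call to move; the robot and the scene stay as the last step left them, time stands still between calls to the robot, and variables do not carry over. Pictures are saved under pics/ and viewed, at most 10 in all, crops included, and the job is handed in when it is done.

Besides the shell and the picture viewer there is one more tool, called after ">>>" as name(argument=value, ...), one argument or row to a line, values as JSON. carry_out: Moves the arm, as the interface text tells. Its arguments: {"type":"object","properties":{"slide":{"type":"array","items":{"type":"array","items":{"type":"number","minimum":-1,"maximum":1}}},"dr":{"type":"array","items":{"type":"array","items":{"type":"number","minimum":-1,"maximum":1}}},"gripper":{"type":"array","items":{"type":"number"}},"newtons":{"type":"number"}},"required":["slide","dr","gripper"]}

```bash
mkdir -p pics; python3 - <<'E'
from cell import *
import cv2
for n in ("side","top"):
    cv2.imwrite(f"pics/{n}0.png",camera(n)[:,:,::-1]); m=camera_model(n); print(n,m)
s=read_state();print(s)
E
```

```text
side {'vfov': 48.3802943093889, 'cx': 324.7582897647158, 'cy': 200.36240339213228, 'R': array([[ 0.8767364 , -0.4809475 ,  0.00477395],
       [-0.29365546, -0.54312322, -0.78662802],
       [ 0.38091962,  0.68826352, -0.61740875]]), 't': array([-459.07406717,  148.66340471, 1335.47213452])}
top {'vfov': 53.43414713077124, 'cx': 328.78992444596713, 'cy': 202.46970424767528, 'R': array([[ 0.00851987, -0.99981471, -0.01726172],
       [-0.9886447 , -0.00583221, -0.15015871],
       [ 0.15003021,  0.01834504, -0.9885112 ]]), 't': array([ -96.88469363,  474.21063817, 1312.95146635])}
{'clock': 0.1, 'joints': array([ 1.06438404e+00,  3.00396105e-01,  1.52151420e+00, -1.71482094e-05,
        1.32069083e+00, -6.65710494e-02]), 'qd': array([ 0.00080301, -0.0018585 , -0.00227143, -0.00062628,  0.00077785,
        0.00029062]), 'effort': array([ 3.91953508e-04, -5.32646728e+01, -3.53281224e+01,  7.08750193e-02,
        2.35506683e-02, -4.62723790e-05]), 'eef_pos': array([234.11354864, 497.53769251, 302.15570822]), 'eef_rot': array([-3.14058531e+00, -5.05121595e-05,  2.70175564e+00]), 'wrist_force': array([-0.9694374 ,  0.29893783,  0.0962994 ]), 'moment': array([-0.01789911,  0.02573168, -0.03550274]), 'finger_force': 0.0, 'finger_gap': 94.0030610553968}
```

View pics/top0.png

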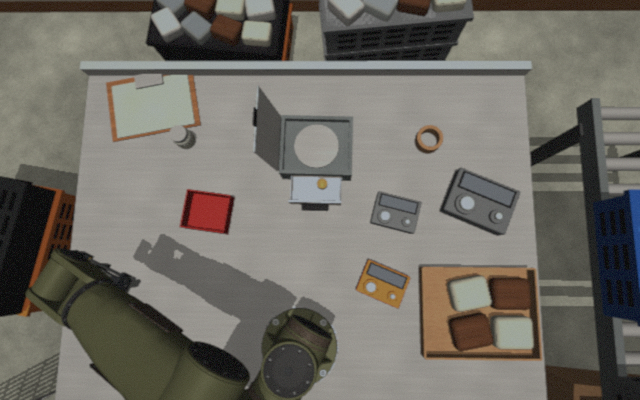

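View pics/side0.png

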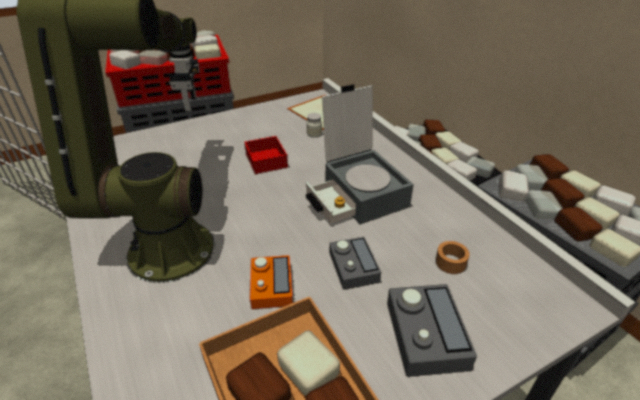

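The top view shows the scale at (316,147), with the drawer out towards the robot at (316,190) and the weight at (322,184). The cover stands at (266,130), the crate at (208,211), the jar at (181,135) and the tape at (429,138).

There are three possible indicators: small grey at (396,212), big grey (481,201) and orange (382,282). The one meant is the small grey at (396,212), because it isn't orange and is the smaller of the two greys. I'll confirm this in an enlarged crop.

```bash
cat > h.py <<'E'
from cell import *
import numpy as np, cv2
def cam(n):
    m=camera_model(n); return m, 200/np.tan(np.radians(m["vfov"]/2)), np.array(m["R"]), np.array(m["t"])
def ray(n,uv):
    m,f,R,t=cam(n); d=R.T@np.array([(uv[0]-m["cx"])/f,(uv[1]-m["cy"])/f,1]); return -R.T@t, d/np.linalg.norm(d)
def onz(n,uv,z):
    o,d=ray(n,uv); return o+d*(z-o[2])/d[2]
def proj(n,X):
    m,f,R,t=cam(n); c=R@np.array(X)+t; return np.array([m["cx"]+f*c[0]/c[2],m["cy"]+f*c[1]/c[2]])
def tri(a,b):
    (o1,d1),(o2,d2)=ray("top",a),ray("side",b)
    s=np.linalg.lstsq(np.c_[d1,-d2],o2-o1,rcond=None)[0]; p,q=o1+s[0]*d1,o2+s[1]*d2
    return (p+q)/2,np.linalg.norm(p-q)
E
python3 - <<'E'
from h import *
T=cv2.imread("pics/top0.png");S=cv2.imread("pics/side0.png")
c=lambda I,x,y,w,h,k: cv2.resize(I[y:y+h,x:x+w],None,fx=k,fy=k,interpolation=cv2.INTER_CUBIC)
a=c(T,245,80,130,135,4) #520x540
b=c(T,365,185,60,50,4) # 240x200
d=c(S,325,230,60,60,4)
im=np.zeros((540,780,3),np.uint8); im[:540,:520]=a; im[:200,520:760]=b; im[220:460,520:760]=d
cv2.imwrite("pics/crop1.png",im)
# side crop of scale
cv2.imwrite("pics/crop2.png",c(S,290,75,135,150,4))
E
```

```text
(no output)
```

View pics/crop1.png

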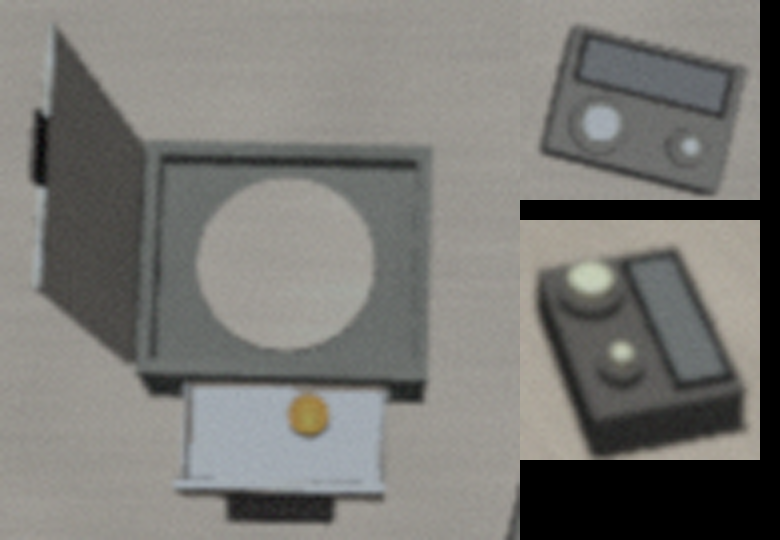

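View pics/crop2.png

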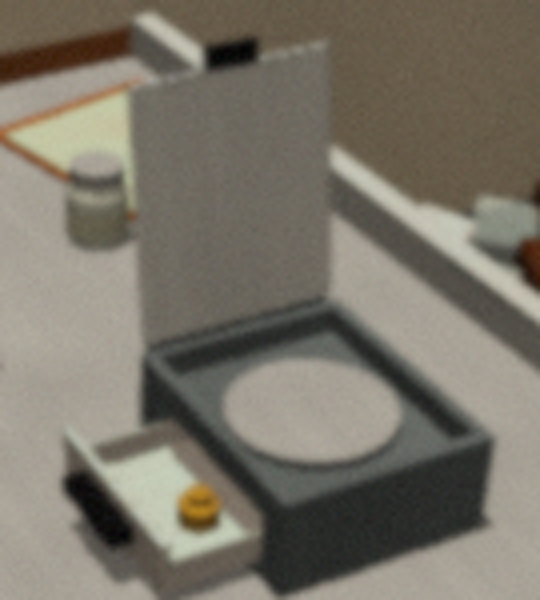

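The crop confirms it: the small grey box has the display on its far side, the large key at crop (601,123) and the small key at (690,147). The second crop shows the drawer, ledge and upright weight. The cover is nearly vertical, with its tab at the top. Next I'll work out positions.

```bash
cat >> h.py <<'E'
def key_centroids(n,x,y,w,h,I=None,th=60):
    I=cv2.imread(f"pics/{n}0.png") if I is None else I
    g=cv2.cvtColor(I,cv2.COLOR_BGR2GRAY)[y:y+h,x:x+w].astype(np.uint8)
    m=(g>th).astype(np.uint8); N,l,st,c=cv2.connectedComponentsWithStats(m)
    return [(st[i,4],c[i]+[x,y]) for i in range(1,N)]
E
python3 - <<'E'
from h import *
np.set_printoptions(precision=1,suppress=True)
tp=lambda u,v:(245+(u+.5)/4-.5,80+(v+.5)/4-.5)
print("cam pos",ray("top",(0,0))[0],ray("side",(0,0))[0])
C=[onz("top",tp(*p),95) for p in [(432,147),(425,380),(137,372),(147,143)]]
for c in C: print("rim",c)
print("sizes",[np.linalg.norm(C[i]-C[(i+1)%4]) for i in range(4)],"ctr",np.mean(C,0))
x=(C[0]+C[3]-C[1]-C[2]);y=(C[2]+C[3]-C[0]-C[1]);print("yaw",np.arctan2(x[1],x[0]),np.arctan2(-y[0],y[1]))
g=cv2.imread("pics/top0.png"); hsv=cv2.cvtColor(g,cv2.COLOR_BGR2HSV)
for p in [(178,487),(385,494)]: print("drawer front top",onz("top",tp(*p),64))
for p in [(228,520),(333,521)]: print("pull front",onz("top",tp(*p),52),onz("top",tp(*p),36))
print("weight",onz("top",tp(308,414),45))
# side: pull ledge via crop2
sp=lambda u,v:(290+(u+.5)/4-.5,75+(v+.5)/4-.5)
print("cover tab tri",tri(tp(40,112),sp(258,42)),tri(tp(36,184),sp(207,50)))
print("cover corners",tri(tp(53,27),sp(328,43)),tri(tp(40,290),sp(133,88)))
for n,b in (("top",(380,205,35,20)),("side",(330,235,35,35))):
    for th in (130,):
        ks=[k for k in key_centroids(n,*b,th=th) if k[0]>3]; print(n,[(k[0],k[1]) for k in ks])
# indicator corners
ip=lambda u,v:(365+(u-520+.5)/4-.5,185+(v+.5)/4-.5)
I=[onz("top",ip(*p),45) for p in [(576,27),(745,65),(717,193),(543,150)]]
for c in I: print("ind",c)
print([np.linalg.norm(I[i]-I[(i+1)%4]) for i in range(4)],np.mean(I,0))
for nm,p,z in (("crate",(208,211),60),("tape",(429,138),48),("jar",(181,133),85)): print(nm,onz("top",p,z))
E
```

```text
cam pos [ 272.7 -118.2 1367.4] [  -62.6 -1059.2   943.7]
rim [ 757.6 -171.9   95. ]
rim [ 558.3 -166.    95. ]
rim [564.   70.2  95. ]
rim [760.7  67.2  95. ]
sizes [np.float64(199.37200693791337), np.float64(236.3201227095444), np.float64(196.74149390066188), np.float64(239.06776715860826)] ctr [660.1 -50.1  95. ]
yaw -0.02230397441915379 -0.018227485563870292
drawer front top [473.4  38.   64. ]
drawer front top [ 468.5 -134.1   64. ]
pull front [447.6  -3.1  52. ] [449.7  -1.7  36. ]
pull front [447.3 -90.9  52. ] [449.4 -90.6  36. ]
weight [539.6 -68.8  45. ]
cover tab tri (array([689. , 105.1, 339.7]), np.float64(0.4980750618401998)) (array([638.3, 104.6, 343.2]), np.float64(3.763400214480608))
cover corners (array([756.3, 101.2, 326.5]), np.float64(0.25125918441850414)) (array([569.3, 102.8, 326.2]), np.float64(3.642183733075106))
top [(np.int32(67), array([384.9, 215.2])), (np.int32(15), array([407.3, 221.3]))]
side [(np.int32(232), array([342.7, 239.4])), (np.int32(31), array([331.1, 265.1])), (np.int32(21), array([350. , 262.4]))]
ind [ 512.2 -261.5   45. ]
ind [ 480.6 -402.6   45. ]
ind [ 373.1 -376.7   45. ]
ind [ 407.9 -232.9   45. ]
[np.float64(144.62690164623658), np.float64(110.61906267598704), np.float64(147.88944347805634), np.float64(108.17046935489937)] [ 443.4 -318.4   45. ]
crate [439.9 308.8  60. ]
tape [ 698.5 -435.4   48. ]
jar [701.6 406.7  85. ]
```

>>> carry_out(
  slide=[
    [0.4,-1,0],
    [0.4,-1,0],
    [0.4,-1,0],
    [0.4,-1,0],
    [0.4,-1,0],
    [0.4,-1,0],
    [0.4,-1,0],
    [0.4,-1,0],
    [0.4,-1,0],
    [0.4,-1,0],
  ],
  dr=[
    [0,0,0.067],
    [0,0,0.067],
    [0,0,0.067],
    [0,0,0.067],
    [0,0,0.067],
    [0,0,0.067],
    [0,0,0.067],
    [0,0,0.067],
    [0,0,0.067],
    [0,0,0.067],
  ],
  gripper=[0,0,0,0,0,0,0,0,0,0],
  newtons=10,
)

```text
clock: 0.93
eef_pos: [334.1, 248.0, 302.6]
eef_rot: [3.142, -0.0, 3.123]
wrist_force: [-0.2, 0.7, -0.1]
finger_gap: 30.9
finger_force: 0.0
```

>>> carry_out(
  slide=[
    [0.36,-1,0],
    [0.36,-1,0],
    [0.36,-1,0],
    [0.36,-1,0],
    [0.36,-1,0],
    [0.36,-1,0],
    [0.36,-1,0],
    [0.36,-1,0],
    [0.36,-1,0],
    [0.36,-1,0],
  ],
  dr=[
    [0,0,0],
    [0,0,0],
    [0,0,0],
    [0,0,0],
    [0,0,0],
    [0,0,0],
    [0,0,0],
    [0,0,0],
    [0,0,0],
    [0,0,0],
  ],
  gripper=[0,0,0,0,0,0,0,0,0,0],
)

```text
clock: 1.77
eef_pos: [424.1, -1.0, 302.4]
eef_rot: [3.141, -0.001, 3.124]
wrist_force: [0.8, 0.2, -0.1]
finger_gap: 0.7
finger_force: 0.0
```

>>> carry_out(
  slide=[
    [0,-0.18,-0.3],
    [0,-0.18,-0.68],
    [0,-0.18,-0.68],
    [0,-0.18,-0.68],
    [0,-0.18,-0.68],
    [0,-0.18,-0.68],
    [0,-0.18,-0.68],
  ],
  dr=[
    [0,0,0],
    [0,0,0],
    [0,0,0],
    [0,0,0],
    [0,0,0],
    [0,0,0],
    [0,0,0],
  ],
  gripper=[0,0,0,0,0,0,0],
)

```text
clock: 2.35
eef_pos: [424.3, -46.2, 132.9]
eef_rot: [3.141, -0.001, 3.124]
wrist_force: [-0.2, 0.4, 0.6]
finger_gap: 0.9
finger_force: 0.0
```

>>> carry_out(
  slide=[
    [0.02,0,0],
    [0.04,0,0],
    [0.06,0,0],
    [0.08,0,0],
    [0.1,0,0],
    [0.13,0,0],
    [0.16,0,0],
    [0.19,0,0],
    [0.22,0,0],
    [0.25,0,0],
  ],
  dr=[
    [0,0,0],
    [0,0,0],
    [0,0,0],
    [0,0,0],
    [0,0,0],
    [0,0,0],
    [0,0,0],
    [0,0,0],
    [0,0,0],
    [0,0,0],
  ],
  gripper=[0,0,0,0,0,0,0,0,0,0],
)

```text
clock: 3.18
eef_pos: [487.4, -47.4, 132.5]
eef_rot: [-3.141, -0.0, 3.123]
wrist_force: [-3.0, -2.5, 0.6]
finger_gap: 0.3
finger_force: 1.3
```

Contact is at about −3 N, as expected. I'll push on to about x=522.

>>> carry_out(
  slide=[
    [0.03,0,0],
    [0.06,0,0],
    [0.08,0,0],
    [0.1,0,0],
    [0.115,0,0],
    [0.125,0,0],
    [0.132,0,0],
    [0.136,0,0],
    [0.14,0,0],
    [0.14,0,0],
  ],
  dr=[
    [0,0,0],
    [0,0,0],
    [0,0,0],
    [0,0,0],
    [0,0,0],
    [0,0,0],
    [0,0,0],
    [0,0,0],
    [0,0,0],
    [0,0,0],
  ],
  gripper=[0,0,0,0,0,0,0,0,0,0],
)

```text
clock: 4.02
eef_pos: [519.7, -47.3, 132.5]
eef_rot: [3.141, -0.007, 3.123]
wrist_force: [-23.8, -2.9, 16.8]
finger_gap: 0.4
finger_force: 12.0
```

A force of −24 N at x=519.7, where about 520 was predicted, means it has reached the home stop. I'll back off, rise and look.

>>> carry_out(
  slide=[
    [0,0,0],
    [0,0,0],
    [-0.06,0,0],
    [-0.16,0,0],
    [-0.16,0,0.16],
    [-0.16,0,0.32],
    [-0.16,0,0.48],
    [-0.16,0.1,0.64],
    [-0.16,0.2,0.8],
    [-0.16,0.2,0.8],
  ],
  dr=[
    [0,0,0],
    [0,0,0],
    [0,0,0],
    [0,0,0],
    [0,0,0],
    [0,0,0],
    [0,0,0],
    [0,0,0],
    [0,0,0],
    [0,0,0],
  ],
  gripper=[0,0,0,0,0,0,0,0,0,0],
)

```text
clock: 4.85
eef_pos: [482.3, 4.6, 338.4]
eef_rot: [3.141, 0.008, 3.124]
wrist_force: [0.2, -0.4, 0.7]
finger_gap: 0.9
finger_force: 0.0
```

```bash
python3 - <<'E'
from h import *
np.set_printoptions(precision=1,suppress=True)
T=camera("top")[:,:,::-1].copy();S=camera("side")[:,:,::-1].copy()
cv2.imwrite("pics/top1.png",T);cv2.imwrite("pics/side1.png",S)
c=lambda I,x,y,w,h,k: cv2.resize(I[y:y+h,x:x+w],None,fx=k,fy=k,interpolation=cv2.INTER_CUBIC)
im=np.zeros((520,800,3),np.uint8); im[:,:400]=c(T,260,90,100,130,4); im[:,400:]=c(S,310,130,100,130,4)
cv2.imwrite("pics/crop3.png",im)
k=[onz("top",(384.9,215.2),z) for z in (50,55,60)]; print(k)
print("small",onz("top",(407.3,221.3),55))
for z in (50,55,60): print(z,proj("side",onz("top",(384.9,215.2),z)))
g=cv2.cvtColor(S,cv2.COLOR_BGR2GRAY)
m=(g[232:248,335:352]>150).astype(np.uint8); print(cv2.connectedComponentsWithStats(m)[2:4])
E
```

```text
[array([ 430.8, -280.9,   50. ]), array([ 430.2, -280.3,   55. ]), array([ 429.6, -279.7,   60. ])]
small [ 410.4 -354.    55. ]
50 [343.6 247.6]
55 [343.4 246.3]
60 [343.1 245. ]
(array([[  0,   6,  17,  10,  74],
       [  0,   0,  17,  16, 198]], dtype=int32), array([[10.1, 10.9],
       [ 7.2,  6.2]]))
```

View pics/crop3.png

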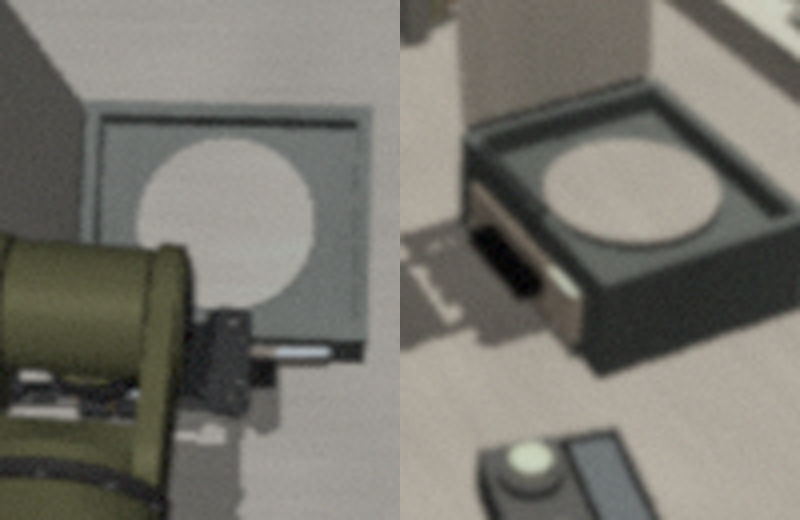

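The drawer front is flush and home, with the black ledge at crop (505,262). The large key's top sits at about side pixel (342,244), so its height is roughly 60 mm. Next I'll go round to the outer (+y) side of the cover, staying high.

>>> carry_out(
  slide=[
    [0,0.15,0.15],
    [0,0.3,0.28],
    [0,0.45,0.28],
    [0,0.59,0.28],
    [0.16,0.59,0.28],
    [0.32,0.59,0.28],
    [0.48,0.59,0.28],
    [0.63,0.59,0.28],
    [0.63,0.59,0.28],
    [0.63,0.59,0.28],
  ],
  dr=[
    [0,0,0],
    [0,0,0],
    [0,0,0],
    [0,0,0],
    [0,0,0],
    [0,0,0],
    [0,0,0],
    [0,0,0],
    [0,0,0],
    [0,0,0],
  ],
  gripper=[0,0,0,0,0,0,0,0,0,0],
)

```text
clock: 5.78
eef_pos: [640.9, 149.2, 397.4]
eef_rot: [-3.14, -0.006, 3.122]
wrist_force: [0.0, 0.6, 0.2]
finger_gap: 0.9
finger_force: 0.0
```

>>> carry_out(
  slide=[
    [0,-0.08,0],
    [0,-0.16,0],
    [0,-0.24,0],
    [0,-0.32,-0.005],
    [0,-0.39,-0.01],
    [0,-0.47,-0.025],
    [0,-0.55,-0.05],
    [0,-0.63,-0.08],
    [0,-0.7,-0.12],
    [0,-0.7,-0.12],
  ],
  dr=[
    [0,0,0],
    [0,0,0],
    [0,0,0],
    [0,0,0],
    [0,0,0],
    [0,0,0],
    [0,0,0],
    [0,0,0],
    [0,0,0],
    [0,0,0],
  ],
  gripper=[0,0,0,0,0,0,0,0,0,0],
)

```text
clock: 6.62
eef_pos: [637.9, -27.7, 370.6]
eef_rot: [-3.141, -0.003, 3.12]
wrist_force: [-0.6, -0.8, -0.7]
finger_gap: 0.7
finger_force: 0.0
```

>>> carry_out(
  slide=[
    [0,-0.075,-0.05],
    [0,-0.14,-0.1],
    [0,-0.2,-0.16],
    [0,-0.25,-0.225],
    [0,-0.295,-0.3],
    [0,-0.335,-0.37],
    [0,-0.365,-0.45],
    [0,-0.39,-0.53],
    [0,-0.4,-0.61],
    [0,-0.41,-0.61],
  ],
  dr=[
    [0,0,0],
    [0,0,0],
    [0,0,0],
    [0,0,0],
    [0,0,0],
    [0,0,0],
    [0,0,0],
    [0,0,0],
    [0,0,0],
    [0,0,0],
  ],
  gripper=[0,0,0,0,0,0,0,0,0,0],
)

```text
clock: 7.45
eef_pos: [637.6, -126.7, 216.4]
eef_rot: [3.14, -0.005, 3.123]
wrist_force: [-0.6, 0.9, -0.5]
finger_gap: 0.6
finger_force: 0.0
```

>>> carry_out(
  slide=[
    [0,0,-0.03],
    [0,0,-0.05],
    [0,0,-0.07],
    [0,0,-0.08],
    [0,0,-0.09],
    [0,0,-0.095],
  ],
  dr=[
    [0,0,0],
    [0,0,0],
    [0,0,0],
    [0,0,0],
    [0,0,0],
    [0,0,0],
  ],
  gripper=[0,0,0,0,0,0],
)

```text
clock: 7.95
eef_pos: [639.4, -127.1, 198.2]
eef_rot: [-3.141, 0.001, 3.123]
wrist_force: [-8.9, 2.7, 20.8]
finger_gap: 0.6
finger_force: 10.4
```

Contact is at z=198.2 with 21 N, exactly the predicted height for a shut cover. I'll hold briefly, rise, go above the large key and check.

>>> carry_out(
  slide=[
    [0,0,0],
    [0,0,0],
    [0,0,0],
    [0,0,0.15],
    [0,0,0.3],
    [-0.17,-0.12,0.3],
    [-0.34,-0.24,0.3],
    [-0.5,-0.36,0.3],
    [-0.66,-0.48,0.3],
    [-0.78,-0.56,0.3],
  ],
  dr=[
    [0,0,0],
    [0,0,0],
    [0,0,0],
    [0,0,0],
    [0,0,0],
    [0,0,0],
    [0,0,0],
    [0,0,0],
    [0,0,0],
    [0,0,0],
  ],
  gripper=[0,0,0,0,0,0,0,0,0,0],
)

```text
clock: 8.78
eef_pos: [468.5, -249.7, 271.8]
eef_rot: [-3.141, 0.001, 3.123]
wrist_force: [0.3, -1.1, 0.3]
finger_gap: 0.7
finger_force: 0.0
```

```bash
python3 - <<'E'
from h import *
np.set_printoptions(precision=1,suppress=True)
S=camera("side")[:,:,::-1].copy();s=read_state();print(s["eef_pos"])
cv2.imwrite("pics/side2.png",S)
cv2.imwrite("pics/crop4.png",cv2.resize(S[120:300,280:480],None,fx=3,fy=3,interpolation=cv2.INTER_CUBIC))
print(tri((384.9,215.2),(342.2,244.2)))
E
```

```text
[ 464.3 -253.   271.8]
(array([ 428.2, -278.8,   63.2]), np.float64(2.2557275629933775))
```

View pics/crop4.png

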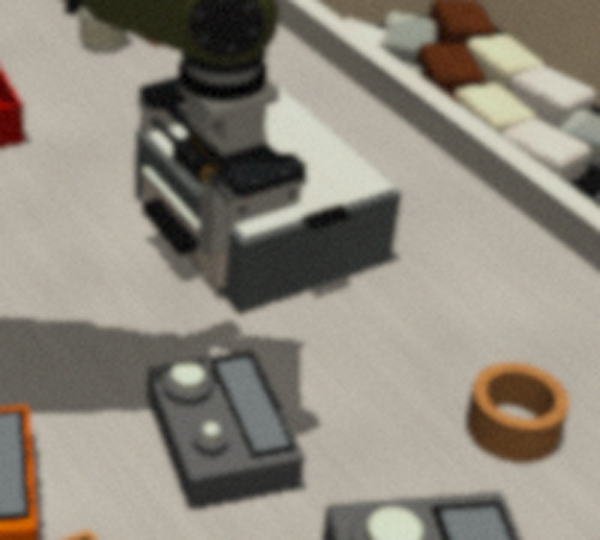

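The cover lies shut, with its tab at crop (326,216), and the drawer is still home. The key triangulates to (429,-279,~61). I'll descend to just above it.

>>> carry_out(
  slide=[
    [-0.064,-0.044,0],
    [-0.064,-0.044,-0.12],
    [-0.064,-0.044,-0.24],
    [-0.064,-0.044,-0.34],
    [-0.064,-0.044,-0.41],
    [-0.064,-0.044,-0.41],
    [-0.064,-0.044,-0.41],
  ],
  dr=[
    [0,0,0],
    [0,0,0],
    [0,0,0],
    [0,0,0],
    [0,0,0],
    [0,0,0],
    [0,0,0],
  ],
  gripper=[0,0,0,0,0,0,0],
)

```text
clock: 9.42
eef_pos: [454.2, -260.0, 169.1]
eef_rot: [3.141, -0.001, 3.123]
wrist_force: [-0.1, 0.1, 0.4]
finger_gap: 0.4
finger_force: 0.0
```

>>> carry_out(
  slide=[
    [0,0,-0.01],
    [0,0,-0.02],
    [0,0,-0.03],
    [0,0,-0.03],
  ],
  dr=[
    [0,0,0],
    [0,0,0],
    [0,0,0],
    [0,0,0],
  ],
  gripper=[0,0,0,0],
)

```text
clock: 9.75
eef_pos: [454.1, -260.0, 161.6]
eef_rot: [-3.141, 0.0, 3.123]
wrist_force: [-0.7, 0.2, -0.5]
finger_gap: 0.6
finger_force: 0.0
```

The last row hadn't been reached, so the tool is at (454,-260) and touching nothing. I'll rise a little and correct.

>>> carry_out(
  slide=[
    [0,0,0.04],
    [-0.1,-0.076,0.04],
    [-0.102,-0.076,0.04],
    [-0.102,-0.076,0.02],
    [-0.102,-0.076,0.02],
  ],
  dr=[
    [0,0,0],
    [0,0,0],
    [0,0,0],
    [0,0,0],
    [0,0,0],
  ],
  gripper=[0,0,0,0,0],
)

```text
clock: 10.17
eef_pos: [428.6, -278.9, 166.2]
eef_rot: [3.141, -0.0, 3.122]
wrist_force: [-0.5, -0.3, 0.1]
finger_gap: 0.2
finger_force: 0.0
```

>>> carry_out(
  slide=[
    [0,0,-0.01],
    [0,0,-0.02],
    [0,0,-0.028],
    [0,0,-0.034],
    [0,0,-0.034],
  ],
  dr=[
    [0,0,0],
    [0,0,0],
    [0,0,0],
    [0,0,0],
    [0,0,0],
  ],
  gripper=[0,0,0,0,0],
)

```text
clock: 10.58
eef_pos: [429.0, -278.9, 158.4]
eef_rot: [-3.141, 0.001, 3.123]
wrist_force: [-0.6, 2.6, 8.1]
finger_gap: 0.7
finger_force: 4.1
```

>>> carry_out(
  slide=[
    [0,0,-0.004],
    [0,0,-0.006],
    [0,0,-0.006],
  ],
  dr=[
    [0,0,0],
    [0,0,0],
    [0,0,0],
  ],
  gripper=[0,0,0],
)

```text
clock: 10.83
eef_pos: [429.1, -278.9, 158.0]
eef_rot: [-3.141, 0.001, 3.123]
wrist_force: [-4.9, 5.7, 22.8]
finger_gap: 0.6
finger_force: 11.8
```

```bash
python3 - <<'E'
from h import *
S=camera("side")[:,:,::-1].copy();T=camera("top")[:,:,::-1].copy()
c=lambda I,x,y,w,h,k: cv2.resize(I[y:y+h,x:x+w],None,fx=k,fy=k,interpolation=cv2.INTER_CUBIC)
cv2.imwrite("pics/crop5.png",c(S,310,190,80,100,6))
E
```

```text
(no output)
```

View pics/crop5.png

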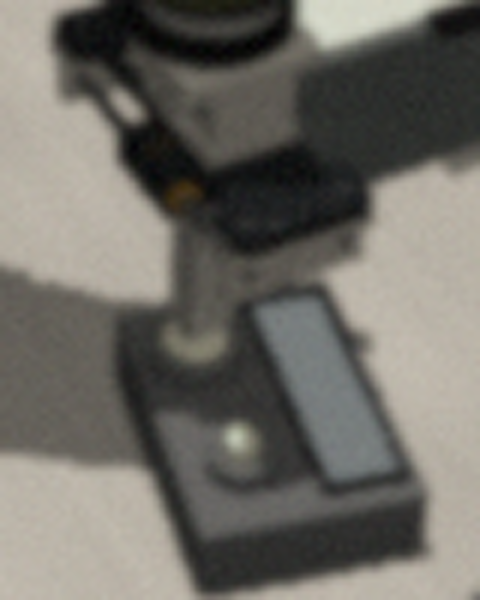

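The fingers stand centred on the large key at crop (195,345), hard against a stop. I'll release in steps and read the force to confirm the travel.

>>> carry_out(
  slide=[
    [0,0,0.014],
    [0,0,0.014],
    [0,0,0.014],
  ],
  dr=[
    [0,0,0],
    [0,0,0],
    [0,0,0],
  ],
  gripper=[0,0,0],
)

```text
clock: 11.18
eef_pos: [429.0, -278.9, 160.1]
eef_rot: [-3.141, 0.001, 3.123]
wrist_force: [2.5, 1.3, 3.2]
finger_gap: 0.7
finger_force: 1.5
```

>>> carry_out(
  slide=[
    [0,0,0.008],
    [0,0,0.008],
    [0,0,0.008],
  ],
  dr=[
    [0,0,0],
    [0,0,0],
    [0,0,0],
  ],
  gripper=[0,0,0],
)

```text
clock: 11.43
eef_pos: [428.7, -279.0, 161.8]
eef_rot: [3.142, 0.0, 3.123]
wrist_force: [0.9, 0.7, 2.5]
finger_gap: 0.2
finger_force: 1.1
```

>>> carry_out(
  slide=[
    [0,0,0.008],
    [0,0,0.008],
    [0,0,0.008],
  ],
  dr=[
    [0,0,0],
    [0,0,0],
    [0,0,0],
  ],
  gripper=[0,0,0],
)

```text
clock: 11.68
eef_pos: [428.5, -279.0, 163.8]
eef_rot: [3.141, -0.0, 3.123]
wrist_force: [0.4, 0.8, 1.0]
finger_gap: 0.3
finger_force: 0.7
```

>>> carry_out(
  slide=[
    [0,0,0.016],
    [0,0,0.016],
    [0,0,0.016],
  ],
  dr=[
    [0,0,0],
    [0,0,0],
    [0,0,0],
  ],
  gripper=[0,0,0],
)

```text
clock: 11.93
eef_pos: [428.5, -279.1, 168.0]
eef_rot: [-3.141, 0.0, 3.123]
wrist_force: [0.4, 0.5, 0.3]
finger_gap: 0.2
finger_force: 0.0
```

The spring force falls from 3.2 to 2.5 to 1.0 N over 160–164 mm, so the key went through its full 6 mm of travel and is up again. I'll retreat and take a last look.

>>> carry_out(
  slide=[
    [0,0,0.1],
    [0,0,0.25],
    [0,0,0.4],
    [-0.1,0,0.5],
    [-0.1,0,0.5],
    [-0.1,0,0.5],
    [-0.1,0,0.5],
  ],
  dr=[
    [0,0,0],
    [0,0,0],
    [0,0,0],
    [0,0,0],
    [0,0,0],
    [0,0,0],
    [0,0,0],
  ],
  gripper=[0,0,0,0,0,0,0],
)

```text
clock: 12.52
eef_pos: [403.5, -279.0, 292.2]
eef_rot: [3.141, -0.001, 3.122]
wrist_force: [-1.2, 0.0, -1.2]
finger_gap: 0.4
finger_force: 0.0
```

```bash
python3 - <<'E'
from h import *
cv2.imwrite("pics/side3.png",camera("side")[:,:,::-1])
E
```

```text
(no output)
```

View pics/side3.png

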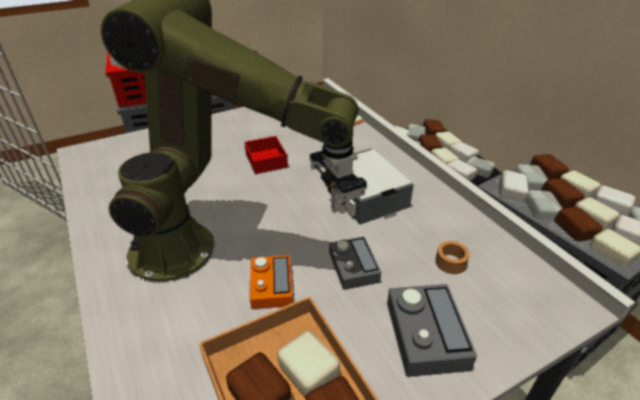

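The cover is shut at (380,175), the large key is up at (343,246), the crate and tape are unmoved at (266,154) and (452,257), and the robot is clear of everything. I'm handing in.

```bash
python3 -c "
from cell import *
print(sign_off())"
```

```text
the job is handed in; nothing more can be done
None
```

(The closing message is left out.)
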